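# Tip the gear housing onto the turnover rest

### The arm

A 6-joint arm with a two-finger parallel gripper is mounted at the origin on a cart in front of the work surface, level with it; the furniture and walls round the work are solid. World frame = base frame: x ahead of the robot, y to its left, z up, the work surface at z = 0. Lengths are in m, angles in rad, forces in N, time in s.
With the tool pointing down it reaches from about 0.3 to 0.875 m from the base axis. Payload 6.4 kg.
Tool frame: the origin (TCP) lies at the very end of the fingers, on their centre line; the grasp point (between the pads) lies 19 mm behind it; z points along the fingers, y is the line along which they close (so a half turn about z gives the same grasp; the last joint's range is limited). The gripper opens to 85 mm and grips with 20 to 120 N. Pads are 22 mm wide; open, the fingers measure 114 mm over their backs; the gripper's body (76 mm by 85 mm) begins 54 mm behind the grasp point. The pads swing forward as they close: fully open they stand 13 mm farther back than shut.
Start: joints at [-1.526, 0.181, 1.607, -0, 1.354, -0.206], TCP at [0.143, -0.557, 0.231] pointing down, gripper open.
Joint ranges: [-2.99, 2.99], [-0.89, 2.07], [0.3, 2.58], [-1.14, 4.28], [0, 2.63], [-3.12, 3.12]. Speed limits (rad/s): [2.57, 2.57, 3.01, 3.14, 3.14, 3.14].

### API

Orientations are given as a unit quaternion [w, x, y, z].
In Python, from bench import ctrl gives the robot as it stands.
- The arm moves only by the tool jog_arm, called after "Emit:" as name(argument=value, ...), one argument or row to a line, values as JSON. Schema: {"type":"object","properties":{"increments":{"type":"object","properties":{"offsets":{"type":"array","items":{"type":"array","items":{"type":"number"},"minItems":7,"maxItems":7},"minItems":1,"maxItems":10}},"additionalProperties":false,"required":["offsets"]},"only":{"type":"string"},"quiet":{"type":"boolean"},"lines":{"type":"string"}},"required":["increments"],"additionalProperties":false}. increments is an object whose key "offsets" holds a list of rows, 1 to 10 of them, each of 7 numbers: dx, dy, dz in parts of the range, where 1.0 means 0.6 m, then a rotation vector rx, ry, rz in shares of 2 pi rad (1.0 is 2 pi rad), then the opening from 0.0 (shut) to 1.0 (fully open); each row is the pose to reach, as a shift and turn from the pose commanded when the call began, along the tool's axes at that moment; what a row does not reach only later rows make up. A row lasts 1/8 s, in which the tool goes at most 0.0625 m and 0.188 rad, less where a joint would pass 70% of its speed; a pose out of reach is approached as far as the arm can. The fingers move at their own pace and stop on an object; the grip force is fixed at half the most. Time passes only in rows, so rows that do not move let the fingers close. The tool returns the time, the measured TCP pose, the force, the opening and the grip force at its end. only (a regular expression) keeps the lines of the reply that match it, lines (a string "A,B") keeps lines A to B, and quiet returns only ok. No shift or turn number may pass 1 either way. Input that does not fit is refused with a message, and nothing moves.
- ctrl.get_obs(): the state, without advancing time (a new reading comes with each control period).
- ctrl.camera(name): name is "side" or "top"; returns the picture (384x512x3 uint8, blue, green, red); there is no depth.
- ctrl.camera_params(name): a dict with "fovy" (degrees; the focal length in pixels is half the picture's height over the tangent of half this angle, whatever the lens; pixels are square), "cx", "cy" (the principal point, pixels), "view" (4x4, takes a point from world to camera coordinates). Camera axes: x right, y up, looking along -z (the intrinsics and any distortion apply to the point x, -y, -z); pixel columns grow to the right and rows downward; lengths in m; the calibration is good to about 2 mm. A picture is of the moment at which its call begins. camera_params takes no time and is no camera call.
- ctrl.hand_in(): hands the job in; it is judged then, once.
The state is a dict: "time_s": time; "q": joint angles; "dq": joint speeds; "joint_efforts": joint torques, N m; "eef_pos": TCP position; "eef_rot": TCP orientation; "wrist_force": force on the tool from outside, world axes, zero at the start; "torque": the same for the moment, N m; "opening": opening from 0.0 (shut) to 1.0 (fully open); "grasp_force": force on a finger pad.
Only numpy, scipy, OpenCV 4.12 (cv2) and the standard library are available. Lean on these libraries where they do the work, as an engineer would, in place of code of your own. Each camera call takes 0.05 s, during which the arm holds its last target. There are 200 camera calls.

### The job

The gear housing has to lie on its back on the rubber-faced turnover rest, with its round opening facing up, so that its bearing can be fitted. Slide the housing, still upright, along the table until its foot is squarely up against the yellow front edge of the rest and let it stand there for a moment; then push it near the top so that it tips over that edge and lies flat and square on the rest, about central across its width. Leave the wound choke, the screwdriver and the hex key undisturbed.

Things in the scene. Friction and masses are not known exactly. Their poses are not given: they have to be found in the camera images.
- housing: blue cast gear housing with bare-metal front, 90 deep (own x) x 110 wide (y, plus 3 mm ribs each side) x 120 mm high (z), about 0.85 kg, mass centre near its middle. Loose, starts upright before the rest, up to 0.3 rad off square. Origin: centre of underside. Round opening in its -x face; flat back (+x) towards the rest. Pushed high it may tip early; pushed near the table it slides
- opening (a point): centre of the round opening (56 mm across, 20 mm deep), in the plane of the housing's front face: 45 mm along own -x and 60 mm up from the housing's origin
- foot_edge (a point): middle of the housing's lower back edge (own +x side of the underside): the edge that goes against the rest
- middle (a point): centre of the housing's volume, 60 mm above its origin
- rest: rest fixed to the table: bed 180 mm wide (own y), 12 mm high, black rubber top, grey rims, yellow bar along the front edge. Origin: middle of the front edge, table level; own x points over the bed. The bar's upright face (x = 0) is the fence, 12 mm high; a 30 mm high back stop stands at x = 141 mm. A tipped housing lies with about 12 mm of its foot end overhanging the front edge
- choke: wound choke, brown with a yellow band, 71 mm across and 70 mm high, loose; origin at the centre of its underside; leave alone
- screwdriver: orange-handled screwdriver 195 mm long, lying on the table to the left of the rest, loose; origin at the middle of its underside; leave alone
- hex_key: black L-shaped hex key 89 mm long, lying on the table to the left of the rest, loose; origin at the middle of its underside; leave alone

How it is judged:
By the outcome, as a careful person would: the job done as asked, in the order asked, and still so for the second after the job is handed in, with the robot touching nothing.
It also fails if it takes over 42 s, if anything falls off the work surface, if the arm or the gripper's body presses on something with over 40 N, if the wrist force passes 120 N, or if a joint passes its speed limit or range.

## Working session

There is one attempt and no reset: what is moved stays moved. The work goes in short steps, Python scripts to look and compute and a tool call to move; the robot and the scene stay as the last step left them, time stands still between calls to the robot, and variables do not carry over. Pictures are saved under pics/ and viewed, at most 12 in all, crops included, and the job is handed in when it is done.

```bash
ls; mkdir -p pics
```

Run:
```python
from bench import ctrl
import cv2
for n in("side","top"):
    cv2.imwrite(f"pics/{n}0.png",ctrl.camera(n)); p=ctrl.camera_params(n); print(n,p)
o=ctrl.get_obs(); print(o)
```

```text
bench.py
pics
side {'fovy': 48.961465433783204, 'cx': 254.52143496066392, 'cy': 196.4414108969784, 'view': array([[-0.95116068, -0.30811629, -0.01891311,  0.51996826],
       [ 0.17782016, -0.5969553 ,  0.78231986, -0.20154987],
       [-0.25233578,  0.74074876,  0.6225897 , -0.96909996],
       [ 0.        ,  0.        ,  0.        ,  1.        ]])}
top {'fovy': 51.63096329083745, 'cx': 258.0612563023364, 'cy': 183.0645461581086, 'view': array([[ 0.02043151, -0.99977139,  0.00630204, -0.09170418],
       [ 0.98160042,  0.02125632,  0.18975983, -0.56279393],
       [-0.1898504 ,  0.00230901,  0.98181031, -1.0879647 ],
       [ 0.        ,  0.        ,  0.        ,  1.        ]])}
{'time_s': 0.1, 'q': array([-1.52629897e+00,  1.81498466e-01,  1.60789027e+00,  1.90967906e-05,
        1.35381661e+00, -2.06280292e-01]), 'dq': array([-0.00056723, -0.00219734, -0.00303032,  0.00271629, -0.00023331,
       -0.00099539]), 'joint_efforts': array([-5.08923295e-04, -4.45882452e+01, -3.52239311e+01, -2.93104131e-04,
        4.20081298e-03, -7.88789663e-06]), 'eef_pos': array([ 0.14270186, -0.55650111,  0.23046499]), 'eef_rot': array([-8.02955549e-04,  9.92149051e-01,  1.25058427e-01,  7.44477249e-05]), 'wrist_force': array([0.28864654, 0.83052724, 0.40233508]), 'torque': array([-0.0035789 , -0.04636198, -0.01328067]), 'grasp_force': 0.0, 'opening': 0.9990241043946506}
```

View pics/side0.png

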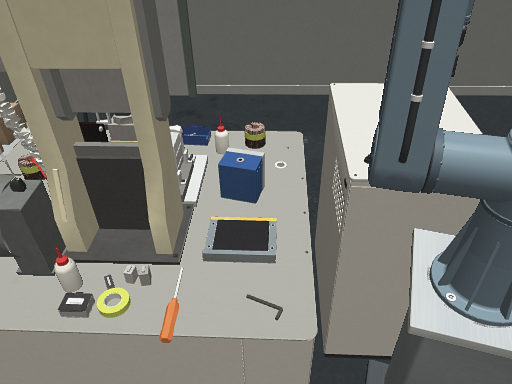

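View pics/top0.png

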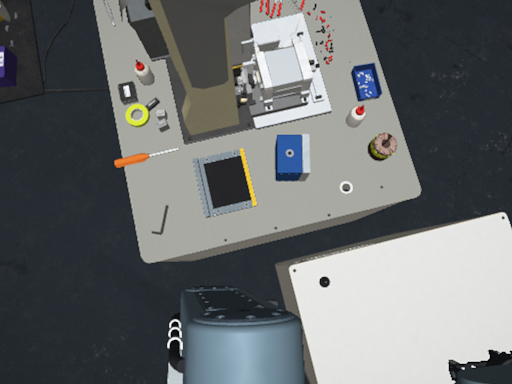

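Run:
```python
import cv2, numpy as np
a=cv2.imread("pics/top0.png")[125:225,185:325]; b=cv2.imread("pics/side0.png")[140:270,190:290]
a=cv2.resize(a,None,fx=5.5,fy=5.5,interpolation=cv2.INTER_CUBIC); b=cv2.resize(b,None,fx=4.5,fy=4.5,interpolation=cv2.INTER_CUBIC)
cv2.imwrite("pics/a.png",a); cv2.imwrite("pics/b.png",b)
```

Create h.py:
```python
import numpy as np
from bench import ctrl
from scipy.spatial.transform import Rotation as R
def proj(n,P):
    p=ctrl.camera_params(n); f=192/np.tan(np.radians(p["fovy"]/2)); P=np.atleast_2d(P)
    c=P@p["view"][:3,:3].T+p["view"][:3,3]
    return np.c_[p["cx"]+f*c[:,0]/-c[:,2],p["cy"]-f*c[:,1]/-c[:,2]]
def ray(n,uv,z):
    p=ctrl.camera_params(n); f=192/np.tan(np.radians(p["fovy"]/2)); V=p["view"]; uv=np.atleast_2d(uv)
    d=np.c_[(uv[:,0]-p["cx"])/f,-(uv[:,1]-p["cy"])/f,-np.ones(len(uv))]@V[:3,:3]
    o=-V[:3,:3].T@V[:3,3]
    return o+d*((z-o[2])/d[:,2])[:,None]
```

```text
(no output)
```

View pics/a.png

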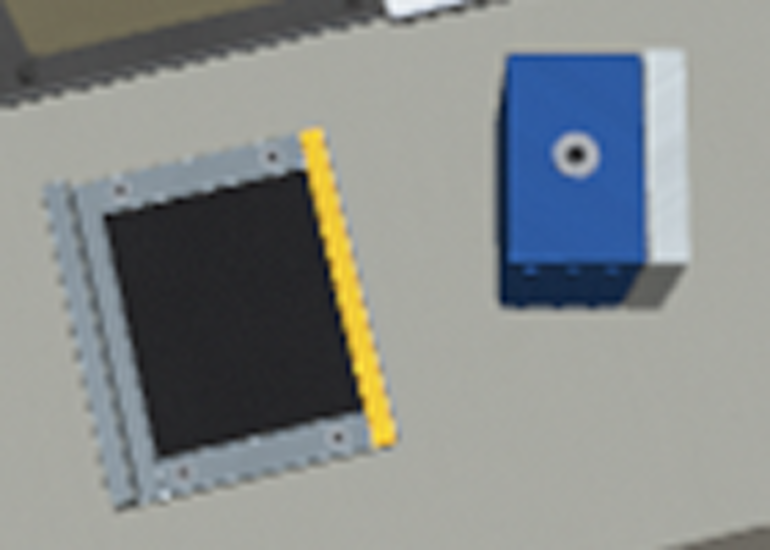

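View pics/b.png

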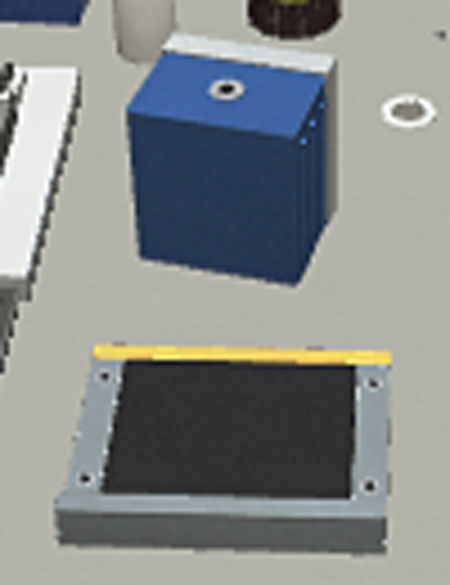

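Run:
```python
from h import *
T=lambda L:(np.array(L)+.5)/5.5-.5+[185,125]
S=lambda L:(np.array(L)+.5)/4.5-.5+[190,140]
np.set_printoptions(precision=4,suppress=True)
def pr(t,n,uv,z):
    P=ray(n,uv,z); d=P[1]-P[0]; print(t,P[:,:2].ravel(),"mid",P.mean(0)[:2],"len",np.linalg.norm(d),"normal ang",np.arctan2(d[1],d[0])+np.pi/2)
pr("restT","top",T([[397,440],[323,128]]),.012)
pr("restS","side",S([[391,351],[95,345]]),.012)
pr("stopT","top",T([[118,508],[43,184]]),.03)
pr("hbackT","top",T([[508,262],[508,55]]),.12)
pr("hfrontT","top",T([[688,262],[685,50]]),.12)
pr("hbackS z0","side",S([[298,285],[140,257]]),0)
pr("hbackS","side",S([[298,137],[128,108]]),.12)
pr("hfrontS","side",S([[335,58],[165,35]]),.12)
print(ray("top",[[383,146]],.07), ray("side",[[255,134]],.06))
print(ray("top",[[200,140],[252,128],[330,110],[357,115],[178,150],[420,190],[228,240]],0))
```

```text
restT [ 0.5079 -0.0775  0.6807 -0.033 ] mid [ 0.5943 -0.0552] len 0.17839696498804897 normal ang 1.8229655309543504
restS [ 0.5078 -0.0744  0.6815 -0.0279] mid [ 0.5947 -0.0511] len 0.17984127453812399 normal ang 1.8319528314722977
stopT [0.4663 0.0683 0.6408 0.1168] mid [0.5535 0.0926] len 0.18108569064233937 normal ang 1.841596862581358
hbackT [ 0.583  -0.1305  0.69   -0.1293] mid [ 0.6365 -0.1299] len 0.10694869133658981 normal ang 1.5821938587735478
hfrontT [ 0.585  -0.2197  0.6946 -0.2187] mid [ 0.6398 -0.2192] len 0.10964246161717472 normal ang 1.5803607201548988
hbackS z0 [ 0.5854 -0.1319  0.6932 -0.1298] mid [ 0.6393 -0.1308] len 0.10781270418984668 normal ang 1.5904329251126619
hbackS [ 0.5814 -0.1261  0.6908 -0.1262] mid [ 0.6361 -0.1261] len 0.10939279090540648 normal ang 1.570199114304947
hfrontS [ 0.5856 -0.2157  0.6991 -0.2113] mid [ 0.6424 -0.2135] len 0.11363273387984368 normal ang 1.6102387933897724
[[ 0.6786 -0.4392  0.07  ]] [[ 0.6753 -0.4058  0.06  ]]
[[ 0.7062  0.1015  0.    ]
 [ 0.7485 -0.0576  0.    ]
 [ 0.813  -0.3005  0.    ]
 [ 0.7984 -0.3847  0.    ]
 [ 0.6729  0.1672  0.    ]
 [ 0.5644 -0.5685  0.    ]
 [ 0.4031  0.0047  0.    ]]
```

Add to h.py:
```python
RO=np.array([.5945,-.0535]); RA=1.832
def Rt(a,t):
    d=np.array([np.cos(a),np.sin(a),0]); u=np.array([0,0,1.])
    z=-u*np.cos(t)+d*np.sin(t); x=d*np.cos(t)+u*np.sin(t)
    return np.c_[x,np.cross(z,x),z]
def rest(p): # world->rest frame
    c,s=np.cos(RA),np.sin(RA); v=np.array(p[:2])-RO; return np.array([c*v[0]+s*v[1],-s*v[0]+c*v[1]])
def world(p):
    c,s=np.cos(RA),np.sin(RA); return RO+np.array([c*p[0]-s*p[1],s*p[0]+c*p[1]])
def cur():
    o=ctrl.get_obs(); q=o["eef_rot"]; return o["eef_pos"],R.from_quat([q[1],q[2],q[3],q[0]])
def row(p,a,t):
    e,r=cur(); return np.round(np.r_[r.inv().apply(np.array(p)-e),(r.inv()*R.from_matrix(Rt(a,t))).as_rotvec()],3).tolist()
```

Run:
```python
from h import *
d=np.array([np.cos(1.583),np.sin(1.583)]); p=np.array([.638,-.174])-d*.092
print(p,row([*p,.26],1.583,.7))
print(rest([.638,-.174]))
```

```text
[ 0.63912271 -0.26599315] [0.553, -0.158, -0.029, 0.464, 0.59, -1.274]
[-0.12764622 -0.01090612]
```

The rows are not in the units I measure in: shifts go in shares of 0.6 m and turns go in shares of 2 pi rad. I convert before sending: 0.553 m / 0.6 = 0.9217, -0.158 m / 0.6 = -0.2633, -1.274 rad / 6.2832 = -0.2028.

Emit:
jog_arm(
  increments={"offsets": [[0.9217, -0.2633, -0.0483, 0.0738, 0.0939, -0.2028, 0.8], [0.9217, -0.2633, -0.0483, 0.0738, 0.0939, -0.2028, 0.8], [0.9217, -0.2633, -0.0483, 0.0738, 0.0939, -0.2028, 0.8], [0.9217, -0.2633, -0.0483, 0.0738, 0.0939, -0.2028, 0.8], [0.9217, -0.2633, -0.0483, 0.0738, 0.0939, -0.2028, 0.8], [0.9217, -0.2633, -0.0483, 0.0738, 0.0939, -0.2028, 0.8], [0.9217, -0.2633, -0.0483, 0.0738, 0.0939, -0.2028, 0.8], [0.9217, -0.2633, -0.0483, 0.0738, 0.0939, -0.2028, 0.8], [0.9217, -0.2633, -0.0483, 0.0738, 0.0939, -0.2028, 0.8], [0.9217, -0.2633, -0.0483, 0.0738, 0.0939, -0.2028, 0.8]]},
)

```text
time_s: 1.35
eef_pos: [0.6418, -0.2631, 0.2591]
eef_rot: [-0.245, 0.659, 0.67, 0.24]
wrist_force: [-0.4, 0.4, 0.7]
opening: 0.798
grasp_force: 0.0
```

Run:
```python
from h import *
print(row([.639,-.266,.26],1.583,.7),row([.639,-.266,.015],1.583,.7)); print(ctrl.get_obs()["q"])
```

```text
[-0.002, -0.003, -0.003, -0.003, 0.0, 0.003] [-0.159, -0.003, 0.185, -0.003, 0.0, 0.003]
[-0.77613103  0.71344325  0.96778263  0.50799199  1.95194238 -0.72050415]
```

Converted, 0.185 m / 0.6 = 0.3083, -0.159 m / 0.6 = -0.265.

Emit:
jog_arm(
  increments={"offsets": [[-0.0667, -0.005, 0.0733, 0, 0, 0, 0.8], [-0.1333, -0.005, 0.1483, 0, 0, 0, 0.8], [-0.2, -0.005, 0.2333, 0, 0, 0, 0.8], [-0.265, -0.005, 0.3083, 0, 0, 0, 0.8], [-0.265, -0.005, 0.3083, 0, 0, 0, 0.8], [-0.265, -0.005, 0.3083, 0, 0, 0, 0.8]]},
)

```text
time_s: 2.1
eef_pos: [0.6369, -0.2708, 0.0188]
eef_rot: [-0.242, 0.661, 0.669, 0.241]
wrist_force: [-0.4, -0.6, 0.5]
opening: 0.798
grasp_force: 0.0
```

Run:
```python
from h import *; import cv2
cv2.imwrite("pics/s1.png",np.vstack([cv2.resize(ctrl.camera("side")[90:300,130:380],(714,600))]))
e,r=cur(); print(rest(e),np.degrees(r.as_matrix()[:,2]))
```

```text
[-0.22184895  0.01447862] [ -0.24684723  36.67167459 -44.02196837]
```

View pics/s1.png

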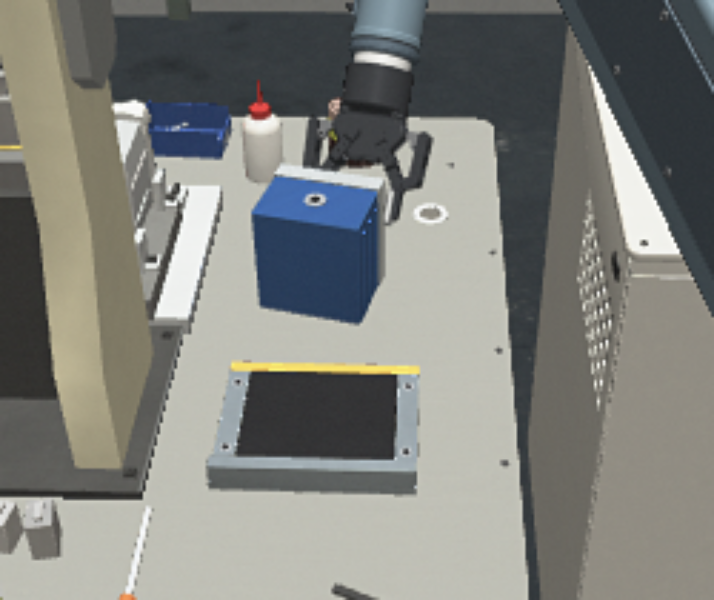

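Add to h.py:
```python
def hrow(c,yaw,off,z,t=.7):
    a=RA+yaw; p=world(c)+off*np.array([np.cos(a),np.sin(a)]); return row([*p,z],a,t)
```

Run:
```python
from h import *
for o in(-.075,-.055,-.047): print(hrow([-.1276,-.011],-.25,o,.018))
for k in np.linspace(0,1,7)[1:]: print(k,hrow([-.1276+.0776*k,-.011+.011*k],-.25*(1-k),-.047,.018))
```

```text
[0.016, 0.001, 0.016, 0.003, 0.005, 0.003]
[0.031, 0.001, 0.029, 0.003, 0.005, 0.003]
[0.037, 0.001, 0.034, 0.003, 0.005, 0.003]
0.16666666666666666 [0.047, -0.002, 0.042, 0.03, 0.006, -0.029]
0.3333333333333333 [0.056, -0.005, 0.05, 0.056, 0.006, -0.061]
0.5 [0.066, -0.008, 0.058, 0.083, 0.006, -0.093]
0.6666666666666666 [0.075, -0.011, 0.066, 0.11, 0.006, -0.125]
0.8333333333333333 [0.085, -0.014, 0.073, 0.137, 0.006, -0.157]
1.0 [0.094, -0.017, 0.081, 0.163, 0.006, -0.189]
```

Converted, 0.056 m / 0.6 = 0.0933, 0.051 m / 0.6 = 0.085, -0.061 rad / 6.2832 = -0.0097.

Emit:
jog_arm(
  increments={"offsets": [[0.0267, 0.0017, 0.0267, 0.0005, 0.0008, 0.0005, 0.8], [0.0417, 0.0017, 0.0383, 0.0005, 0.0008, 0.0005, 0.8], [0.0517, 0.0017, 0.0483, 0.0005, 0.0008, 0.0005, 0.8], [0.0567, 0.0017, 0.0533, 0.0005, 0.0008, 0.0005, 0.8], [0.0617, 0.0017, 0.0567, 0.0005, 0.0008, 0.0005, 0.8], [0.07, -0.0017, 0.0633, 0.0025, 0.001, -0.0021, 0.8], [0.0783, -0.0033, 0.07, 0.0048, 0.001, -0.0046, 0.8], [0.085, -0.005, 0.0767, 0.0068, 0.001, -0.0072, 0.8], [0.0933, -0.0083, 0.0833, 0.0089, 0.001, -0.0097, 0.8], [0.0933, -0.0083, 0.0833, 0.0089, 0.001, -0.0097, 0.8]]},
)

```text
time_s: 3.4
eef_pos: [0.6305, -0.1941, 0.0143]
eef_rot: [-0.257, 0.632, 0.694, 0.231]
wrist_force: [1.9, -1.7, 1.1]
opening: 0.798
grasp_force: 0.9
```

Run:
```python
from h import *; import cv2
e,r=cur(); print(rest(e))
for k in (.5,.67,.83,1): print(k,hrow([-.1276+.0776*k,-.011+.011*k],-.25*(1-k),-.047,.018))
a=ctrl.camera("top")[125:225,185:325]; b=ctrl.camera("side")[140:270,190:290]
a=cv2.resize(a,None,fx=3,fy=3,interpolation=cv2.INTER_CUBIC); b=cv2.resize(b,None,fx=3,fy=3,interpolation=cv2.INTER_CUBIC)
c=np.zeros((390,730,3),np.uint8); c[:300,:420]=a; c[:,430:730]=b; cv2.imwrite("pics/c1.png",c)
```

```text
[-0.14514462  0.00157244]
0.5 [0.01, -0.0, 0.003, 0.023, -0.005, -0.033]
0.67 [0.02, -0.002, 0.012, 0.051, -0.005, -0.066]
0.83 [0.029, -0.004, 0.02, 0.077, -0.005, -0.096]
1 [0.039, -0.006, 0.028, 0.104, -0.005, -0.129]
```

View pics/c1.png

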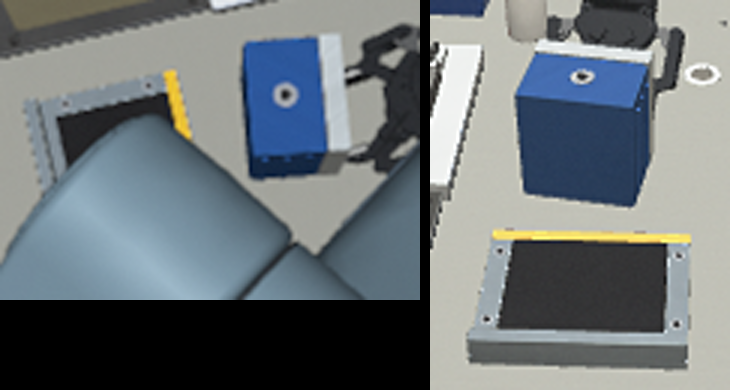

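Add to h.py:
```python
def meas(n,uv,z,s,o): # edge from +... to; returns midpoint in rest frame, length, yaw rel. rest
    P=ray(n,(np.array(uv)+.5)/s-.5+o,z); d=P[1]-P[0]
    return np.round(rest(P.mean(0)),4),round(np.linalg.norm(d),4),round(np.arctan2(d[1],d[0])+np.pi/2-RA,3)
```

Run:
```python
from h import *
T=(3,[185,125]);S=(3,[190,140])
print(meas("top",[[254,153],[244,42]],.12,*T),meas("top",[[350,150],[338,33]],.12,*T))
print(meas("side",[[204,205],[95,193]],0,*S),meas("side",[[208,107],[86,92]],.12,*S))
```

```text
(array([-0.0572, -0.0166]), np.float64(0.1051), np.float64(-0.158)) (array([-0.1432, -0.0015]), np.float64(0.111), np.float64(-0.161))
(array([-0.0583, -0.0173]), np.float64(0.1064), np.float64(-0.139)) (array([-0.0528, -0.0143]), np.float64(0.1125), np.float64(-0.181))
```

Converted, 0.039 m / 0.6 = 0.065, 0.009 m / 0.6 = 0.015, -0.129 rad / 6.2832 = -0.0205.

Emit:
jog_arm(
  increments={"offsets": [[0.0117, 0, 0.005, 0.0019, -0.0008, -0.0027, 0.8], [0.0183, -0.0017, 0.0083, 0.0037, -0.0008, -0.0053, 0.8], [0.025, -0.0033, 0.015, 0.0059, -0.0008, -0.008, 0.8], [0.0333, -0.005, 0.0217, 0.0081, -0.0008, -0.0105, 0.8], [0.04, -0.0067, 0.0283, 0.0102, -0.0008, -0.0129, 0.8], [0.0483, -0.01, 0.035, 0.0123, -0.0008, -0.0153, 0.8], [0.0567, -0.0117, 0.0417, 0.0143, -0.0008, -0.018, 0.8], [0.065, -0.0133, 0.0483, 0.0166, -0.0008, -0.0205, 0.8], [0.065, -0.0133, 0.0483, 0.0166, -0.0008, -0.0205, 0.8]]},
)

```text
time_s: 4.62
eef_pos: [0.6174, -0.1457, 0.0173]
eef_rot: [-0.273, 0.572, 0.745, 0.209]
wrist_force: [-0.2, -0.6, 0.4]
opening: 0.8
grasp_force: 0.2
```

Run:
```python
from h import *; import cv2
e,r=cur(); print(rest(e))
for k in (-.045,-.042,-.038): print(k,hrow([k,.001],0,-.047,.018))
a=ctrl.camera("top")[125:225,185:325]; b=ctrl.camera("side")[140:270,190:290]
a=cv2.resize(a,None,fx=3,fy=3,interpolation=cv2.INTER_CUBIC); b=cv2.resize(b,None,fx=4.5,fy=4.5,interpolation=cv2.INTER_CUBIC)
c=np.zeros((585,800,3),np.uint8); c[:300,:350]=a[:,:350]; c[:,350:800]=b; cv2.imwrite("pics/c2.png",c)
```

```text
[-0.09502171  0.00174686]
-0.045 [0.003, 0.001, 0.001, -0.001, -0.001, 0.001]
-0.042 [0.005, 0.001, 0.003, -0.001, -0.001, 0.001]
-0.038 [0.008, 0.001, 0.006, -0.001, -0.001, 0.001]
```

View pics/c2.png

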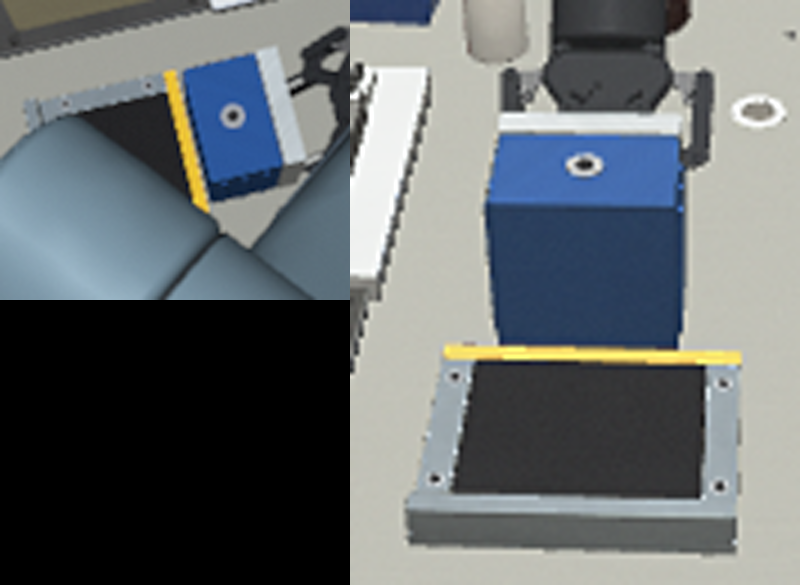

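Converted, 0.007 m / 0.6 = 0.0117, 0.005 m / 0.6 = 0.0083.

Emit:
jog_arm(
  increments={"offsets": [[0.0033, 0, 0.0017, 0, 0, 0, 0.8], [0.0067, 0, 0.0033, 0, 0, 0, 0.8], [0.0083, 0, 0.005, 0, 0, 0, 0.8], [0.0117, 0, 0.0083, 0, 0, 0, 0.8], [0.0117, 0, 0.0083, 0, 0, 0, 0.8]]},
)

```text
time_s: 5.35
eef_pos: [0.6162, -0.1426, 0.0183]
eef_rot: [-0.269, 0.574, 0.745, 0.208]
wrist_force: [0.6, -14.9, -1.8]
opening: 0.801
grasp_force: 6.9
```

Run:
```python
from h import *
e,r=cur(); print(rest(e),R.from_matrix(Rt(RA,.7).T@r.as_matrix()).as_rotvec())
for k in (-.042,-.038): print(k,hrow([k,.001],0,-.047,.018))
S=(4.5,[190,140]);f=lambda L:[[x-350,y] for x,y in L]
print(meas("side",f([[684,205],[488,202]]),.12,*S),meas("side",f([[741,352],[443,346]]),.012,*S))
```

```text
[-0.09170577  0.0020674 ] [-0.00253311 -0.00699662  0.00172017]
-0.042 [0.002, 0.001, 0.002, 0.003, 0.007, -0.002]
-0.038 [0.005, 0.001, 0.005, 0.003, 0.007, -0.002]
(array([ 0.0003, -0.0009]), np.float64(0.1123), np.float64(0.002)) (array([ 0.0032, -0.0013]), np.float64(0.1809), np.float64(0.0))
```

Converted, -0.076 m / 0.6 = -0.1267, 0.025 m / 0.6 = 0.0417.

Emit:
jog_arm(
  increments={"offsets": [[-0.0033, 0, -0.0033, 0, 0, 0, 0.8], [-0.02, 0, -0.0167, 0, 0, 0, 0.8], [-0.0383, 0, -0.0317, 0, 0, 0, 0.8], [0.0017, 0, -0.0783, 0, 0, 0, 0.8], [0.0417, 0, -0.1267, 0, 0, 0, 0.8], [0.0417, 0, -0.1267, 0, 0, 0, 0.8], [0.0417, 0, -0.1267, 0, 0, 0, 0.8], [0.0417, 0, -0.1267, 0, 0, 0, 0.8], [0.0417, 0, -0.1267, 0, 0, 0, 0.8], [0.0417, 0, -0.1267, 0, 0, 0, 0.8]]},
)

```text
time_s: 6.6
eef_pos: [0.6229, -0.1675, 0.0915]
eef_rot: [-0.272, 0.572, 0.745, 0.209]
wrist_force: [0.5, 0.3, 0.0]
opening: 0.799
grasp_force: 0.0
```

Run:
```python
from h import *; import cv2
e,r=cur(); print(rest(e),e[2])
b=ctrl.camera("side")[150:280,190:290]
cv2.imwrite("pics/c3.png",cv2.resize(b,None,fx=4.5,fy=4.5,interpolation=cv2.INTER_CUBIC))
for f,z in ((-.094,.09),(-.066,.11),(-.036,.123),(-.004,.128),(.018,.126),(.03,.123)):
  print(row([*world([f,0]),z],RA,.7))
```

```text
[-0.11744726  0.00198292] 0.09153573772099126
[0.017, 0.002, 0.016, 0.0, -0.0, -0.001]
[0.051, 0.002, 0.019, 0.0, -0.0, -0.001]
[0.082, 0.002, 0.029, 0.0, -0.0, -0.001]
[0.11, 0.002, 0.045, 0.0, -0.0, -0.001]
[0.126, 0.002, 0.061, 0.0, -0.0, -0.001]
[0.133, 0.002, 0.071, 0.0, -0.0, -0.001]
```

View pics/c3.png

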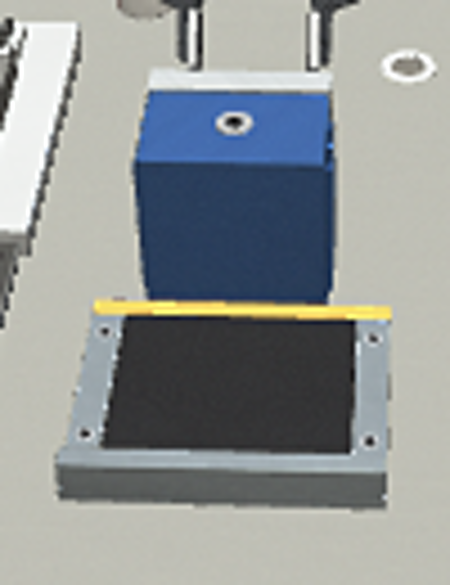

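Converted, 0.082 m / 0.6 = 0.1367, 0.075 m / 0.6 = 0.125.

Emit:
jog_arm(
  increments={"offsets": [[0.0167, 0.0017, 0.015, 0, 0, 0, 0.8], [0.0283, 0.0033, 0.0267, 0, 0, 0, 0.8], [0.0433, 0.0033, 0.0267, 0, 0, 0, 0.8], [0.0567, 0.0033, 0.0283, 0, 0, 0, 0.8], [0.0717, 0.0033, 0.03, 0, 0, 0, 0.8], [0.085, 0.0033, 0.0317, 0, 0, 0, 0.8], [0.0983, 0.0033, 0.035, 0, 0, 0, 0.8], [0.1117, 0.0033, 0.04, 0, 0, 0, 0.8], [0.125, 0.0033, 0.0433, 0, 0, 0, 0.8], [0.1367, 0.0033, 0.0483, 0, 0, 0, 0.8]]},
)

```text
time_s: 7.9
eef_pos: [0.604, -0.0876, 0.123]
eef_rot: [-0.272, 0.572, 0.745, 0.209]
wrist_force: [0.3, -0.8, 0.8]
opening: 0.807
grasp_force: 1.1
```

Run:
```python
from h import *; import cv2
e,r=cur(); print(rest(e),e[2])
b=ctrl.camera("side")[110:280,170:310]
cv2.imwrite("pics/c4.png",cv2.resize(b,None,fx=3.5,fy=3.5,interpolation=cv2.INTER_CUBIC))
for f,z in ((-.026,.126),(-.015,.127),(-.004,.128),(.007,.127),(.018,.126),(.03,.123)):
  print(row([*world([f,0]),z],RA,.7))
```

```text
[-0.03544295 -0.00037422] 0.12297564686091866
[0.008, -0.0, 0.003, -0.0, -0.001, 0.0]
[0.017, -0.0, 0.01, -0.0, -0.001, 0.0]
[0.026, -0.0, 0.016, -0.0, -0.001, 0.0]
[0.034, -0.0, 0.024, -0.0, -0.001, 0.0]
[0.042, -0.0, 0.032, -0.0, -0.001, 0.0]
[0.049, -0.0, 0.042, -0.0, -0.001, 0.0]
```

View pics/c4.png

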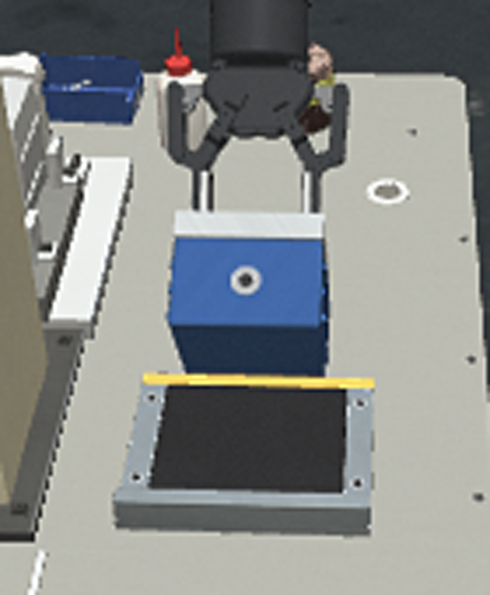

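Converted, 0.034 m / 0.6 = 0.0567, 0.03 m / 0.6 = 0.05.

Emit:
jog_arm(
  increments={"offsets": [[0.0133, 0, 0.005, 0, 0, 0, 0.8], [0.0217, 0, 0.0117, 0, 0, 0, 0.8], [0.0283, 0, 0.0167, 0, 0, 0, 0.8], [0.035, 0, 0.0217, 0, 0, 0, 0.8], [0.0433, 0, 0.0267, 0, 0, 0, 0.8], [0.05, 0, 0.0333, 0, 0, 0, 0.8], [0.0567, 0, 0.04, 0, 0, 0, 0.8], [0.0567, 0, 0.04, 0, 0, 0, 0.8], [0.0567, 0, 0.04, 0, 0, 0, 0.8], [0.0567, 0, 0.04, 0, 0, 0, 0.8]]},
)

```text
time_s: 9.2
eef_pos: [0.5935, -0.0486, 0.1263]
eef_rot: [-0.272, 0.572, 0.745, 0.209]
wrist_force: [-0.1, -0.7, -0.8]
opening: 0.797
grasp_force: 0.0
```

Emit:
jog_arm(
  increments={"offsets": [[-0.0167, 0, -0.0667, 0, 0, 0, 0.8], [-0.0333, 0, -0.1333, 0, 0, 0, 0.8], [-0.0667, 0, -0.2, 0, 0, 0, 0.8], [-0.0667, 0, -0.2, 0, 0, 0, 0.8], [-0.0667, 0, -0.2, 0, 0, 0, 0.8]]},
)

```text
time_s: 9.82
eef_pos: [0.6209, -0.1523, 0.1917]
eef_rot: [-0.272, 0.573, 0.745, 0.209]
wrist_force: [-1.3, 1.2, 0.1]
opening: 0.801
grasp_force: 0.0
```

Run:
```python
from h import *; import cv2
a=ctrl.camera("top")[100:240,170:310]; b=ctrl.camera("side")[110:280,170:310]
b=cv2.resize(b,None,fx=3.4,fy=3.4,interpolation=cv2.INTER_CUBIC)
a=cv2.resize(a,(310,310),interpolation=cv2.INTER_CUBIC); c=np.zeros((b.shape[0],800,3),np.uint8)
c[:,:476]=b; c[:310,480:790]=a; cv2.imwrite("pics/c5.png",c)
```

```text
(no output)
```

View pics/c5.png

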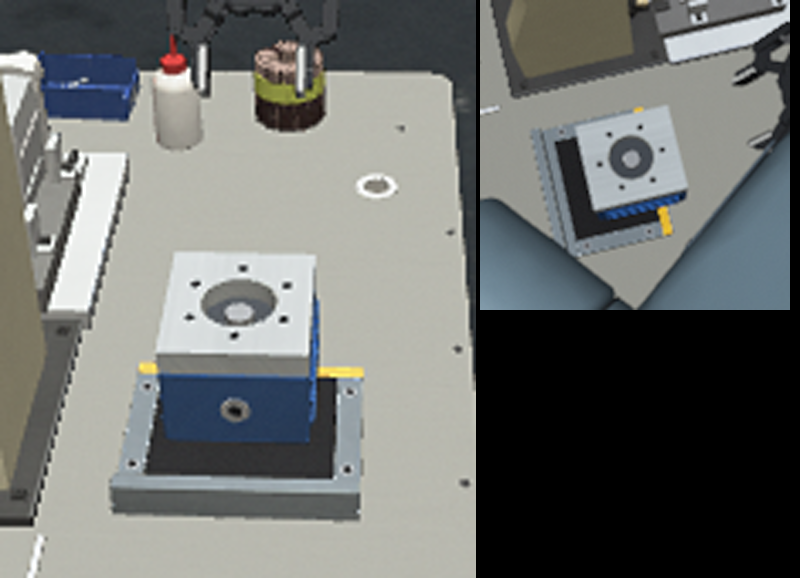

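Run:
```python
from h import *
T=(310/140,[170,100]);S=(3.4,[170,110])
print(meas("top",[[120,210],[95,127]],.102,*T),meas("top",[[207,188],[188,107]],.102,*T))
print(meas("side",[[315,353],[157,355]],.102,*S),meas("side",[[316,256],[175,253]],.102,*S))
print(meas("side",[[310,440],[165,440]],.012,*S))
# side edges direct direction check
P=ray("top",(np.array([[207,188],[120,210],[188,107],[95,127]])+.5)/T[0]-.5+T[1],.102)
for i in(0,2): d=P[i+1]-P[i]; print(np.linalg.norm(d),np.arctan2(d[1],d[0])-RA)
e,_=cur();print(e)
```

```text
(array([ 0.0867, -0.0018]), np.float64(0.1109), np.float64(0.063)) (array([-0.0288, -0.0013]), np.float64(0.107), np.float64(-0.017))
(array([ 0.0931, -0.0018]), np.float64(0.1128), np.float64(0.05)) (array([-0.0251, -0.004 ]), np.float64(0.1101), np.float64(-0.008))
(array([ 0.0883, -0.0048]), np.float64(0.1096), np.float64(0.033))
0.11119593485864063 0.01206108037783249
0.11997652045327832 -0.019714986929224354
[ 0.6206381  -0.15134677  0.19151834]
```

Run:
```python
from h import *
e,_=cur();print(rest(e))
for f,z in ((-.1,.12),(-.085,.03),(-.045,.03),(-.03,.03),(-.022,.03),(-.0125,.03)): print(row([*world([f,-.002]),z],RA,.7))
```

```text
[-1.01277792e-01  1.68104959e-05]
[-0.045, 0.002, 0.055, -0.001, -0.001, -0.001]
[-0.092, 0.002, 0.134, -0.001, -0.001, -0.001]
[-0.061, 0.002, 0.16, -0.001, -0.001, -0.001]
[-0.05, 0.002, 0.169, -0.001, -0.001, -0.001]
[-0.044, 0.002, 0.175, -0.001, -0.001, -0.001]
[-0.036, 0.002, 0.181, -0.001, -0.001, -0.001]
```

Converted, 0.172 m / 0.6 = 0.2867, 0.169 m / 0.6 = 0.2817.

Emit:
jog_arm(
  increments={"offsets": [[-0.075, 0.0033, 0.0917, 0, 0, 0, 0.8], [-0.1167, 0.0033, 0.1583, 0, 0, 0, 0.8], [-0.1533, 0.0033, 0.2233, 0, 0, 0, 0.8], [-0.1533, 0.0033, 0.2233, 0, 0, 0, 0.8], [-0.1267, 0.0033, 0.245, 0, 0, 0, 0.8], [-0.1017, 0.0033, 0.2667, 0, 0, 0, 0.8], [-0.0917, 0.0033, 0.2733, 0, 0, 0, 0.8], [-0.0833, 0.0033, 0.2817, 0, 0, 0, 0.8], [-0.0783, 0.0033, 0.2867, 0, 0, 0, 0.8]]},
)

```text
time_s: 11.05
eef_pos: [0.6053, -0.0814, 0.0318]
eef_rot: [-0.27, 0.573, 0.745, 0.209]
wrist_force: [2.0, -8.7, 5.6]
opening: 0.801
grasp_force: 4.3
```

Run:
```python
from h import *
e,_=cur();print(rest(e))
for f,z in ((-.022,.03),(-.0125,.03)): print(row([*world([f,-.002]),z],RA,.7))
```

```text
[-0.02974563 -0.00318585]
[0.005, -0.001, 0.006, 0.003, 0.004, 0.0]
[0.012, -0.001, 0.012, 0.003, 0.004, 0.0]
```

Converted, 0.012 m / 0.6 = 0.02, 0.01 m / 0.6 = 0.0167.

Emit:
jog_arm(
  increments={"offsets": [[0.0033, 0, 0.0033, 0, 0, 0, 0.8], [0.0067, 0, 0.0067, 0, 0, 0, 0.8], [0.01, 0, 0.01, 0, 0, 0, 0.8], [0.0133, 0, 0.0133, 0, 0, 0, 0.8], [0.0167, 0, 0.0167, 0, 0, 0, 0.8], [0.02, 0, 0.0183, 0, 0, 0, 0.8], [0.02, 0, 0.0183, 0, 0, 0, 0.8]]},
)

```text
time_s: 11.92
eef_pos: [0.6018, -0.0669, 0.0313]
eef_rot: [-0.269, 0.573, 0.745, 0.209]
wrist_force: [2.6, -6.6, 4.2]
opening: 0.797
grasp_force: 3.4
```

Run:
```python
from h import *
e,r=cur();print(rest(e),R.from_matrix(Rt(RA,.7).T@r.as_matrix()).as_rotvec())
```

```text
[-0.0147857  -0.00357384] [-4.77455909e-03 -4.92226262e-03  7.38296063e-06]
```

Face is now at about −13 mm. I'll back off, raise clear and look.

Converted, -0.16 m / 0.6 = -0.2667, -0.12 m / 0.6 = -0.2.

Emit:
jog_arm(
  increments={"offsets": [[-0.0167, 0, -0.015, 0, 0, 0, 0.8], [-0.0517, 0, -0.0433, 0, 0, 0, 0.8], [-0.1033, 0, -0.0867, 0, 0, 0, 0.8], [-0.0667, 0, -0.1333, 0, 0, 0, 0.8], [-0.0167, 0, -0.2, 0, 0, 0, 0.8], [0, 0, -0.2667, 0, 0, 0, 0.8], [0, 0, -0.2667, 0, 0, 0, 0.8], [0, 0, -0.2667, 0, 0, 0, 0.8]]},
)

```text
time_s: 12.92
eef_pos: [0.6258, -0.164, 0.1514]
eef_rot: [-0.272, 0.573, 0.745, 0.209]
wrist_force: [0.2, 0.3, -0.4]
opening: 0.8
grasp_force: 0.0
```

Run:
```python
from h import *; import cv2
a=ctrl.camera("top")[100:240,170:310]; b=ctrl.camera("side")[110:280,170:310]; d=ctrl.camera("side")[:,140:330]
b=cv2.resize(b,None,fx=3.4,fy=3.4,interpolation=cv2.INTER_CUBIC)
a=cv2.resize(a,(310,310),interpolation=cv2.INTER_CUBIC); c=np.zeros((b.shape[0],800,3),np.uint8)
c[:,:476]=b; c[:310,480:790]=a; c[312:570,480:790]=cv2.resize(d[230:350],(310,258)); cv2.imwrite("pics/c6.png",c)
```

```text
(no output)
```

View pics/c6.png

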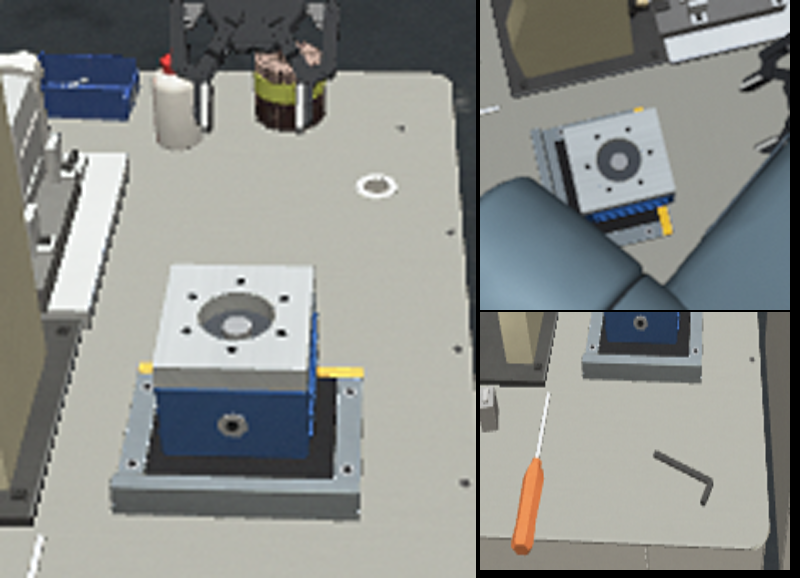

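Run:
```python
from h import *
S=(3.4,[170,110])
print(meas("side",[[310,457],[158,453]],.012,*S),meas("side",[[315,266],[170,265]],.102,*S))
print(ctrl.hand_in())
```

```text
(array([ 0.1043, -0.0062]), np.float64(0.1139), np.float64(-0.004)) (array([-0.0109, -0.0052]), np.float64(0.1119), np.float64(0.016))
the job is handed in; nothing more can be done
None
```

The housing lies flat and square on its back on the rest, opening up, about 5 mm off centre with about 11 mm of its foot overhanging. It had slid about 16 mm back while tipping, so I pushed it forward again. The choke, screwdriver and hex key look undisturbed, and the job was handed in with the arm clear at about 13 s.

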